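# Gauge the candle sleeves and sort them

## Task

Check the two fired candle sleeves on the steel plug gauge, one after the other: slide each one gently down over the pin as far as it will go, then take it off again and put it away before you check the other. A sleeve that goes fully home, down to the flange, is set upright on the flat ware board; one that stops at the pin's shoulder is set upright in the rimmed seconds tray. They chip easily, so press softly and set them down rather than let them drop, and leave the underglaze jar that stands among them where it is.

Things in the scene. Friction and masses are not known exactly. Their poses are not given: they have to be found in the camera images.
- sleeve_a: Fired terracotta clay tube for a candlestick, open at both ends, standing upright: 44 mm across, 50 mm tall, about 0.12 kg. Its straight bore is 25 mm (fits) or 19 mm (too tight): which is not known. The two look the same outside and start in either of two places. Origin: centre of its underside; z up along the bore.
- sleeve_b: Fired terracotta clay tube for a candlestick, open at both ends, standing upright: 44 mm across, 50 mm tall, about 0.12 kg. Its straight bore is 25 mm (fits) or 19 mm (too tight): which is not known. The two look the same outside and start in either of two places. Origin: centre of its underside; z up along the bore.
- gauge: Fixed plug gauge: grey round flange, 76 mm across, 12 mm thick, with an upright steel pin: 22 mm thick from z = 12 to 46 mm, a cone to 15 mm at z = 50 mm, then a thin pilot ending at z = 70 mm. Every sleeve passes the pilot; a good one slides on to the flange (underside at z = 12 mm), a tight one stops on the cone (underside at z = 48 mm). Origin: centre of the underside, on the pin axis; z up.
- ware_board: Ware board: flat square plywood board without a rim, 140 x 140 mm, its top 16 mm above the table, on two low battens; fixed. For sleeves that fit. Origin: centre of its underside, on the table; x and y along its edges.
- seconds_tray: Seconds tray: square light-wood tray with a low rim, fixed: 150 x 150 mm outside, 138 x 138 mm inside, inner floor 6 mm and rim 16 mm above the table. For tight sleeves. It and the ware board may have swapped places. Origin: centre of its underside, on the table; x and y along its edges.
- jar: Underglaze jar with a screw cap, 48 mm across, 68 mm tall, loose bystander. Origin: centre of its underside.

How it is judged (in metres and radians):
On the way, in this order (a step that is already met when the one before it is completed fails the run):
1. one of the sleeves has been slid onto the gauge as far as it goes (down to the flange if it fits, onto the shoulder if it is tight) (((z of sleeve_a in the frame of gauge below 0.016 m and horizontal distance between sleeve_a and gauge below 0.004 m and angle between sleeve_a's own z axis and vertical below 0.12 rad) or (z of sleeve_b in the frame of gauge below 0.053 m and horizontal distance between sleeve_b and gauge below 0.007 m and angle between sleeve_b's own z axis and vertical below 0.2 rad))), for 0.1 s.
2. that sleeve stands in its right place, and the other has been slid onto the gauge as far as it goes (((z of sleeve_a in the frame of gauge below 0.016 m and horizontal distance between sleeve_a and gauge below 0.004 m and angle between sleeve_a's own z axis and vertical below 0.12 rad and x of sleeve_b in the frame of seconds_tray between -0.05 and 0.05 m and y of sleeve_b in the frame of seconds_tray between -0.05 and 0.05 m and z of sleeve_b in the frame of seconds_tray between 0.003 and 0.01 m and angle between sleeve_b's own z axis and vertical below 0.1 rad) or (z of sleeve_b in the frame of gauge below 0.053 m and horizontal distance between sleeve_b and gauge below 0.007 m and angle between sleeve_b's own z axis and vertical below 0.2 rad and x of sleeve_a in the frame of ware_board between -0.058 and 0.058 m and y of sleeve_a in the frame of ware_board between -0.058 and 0.058 m and z of sleeve_a in the frame of ware_board between 0.013 and 0.02 m and angle between sleeve_a's own z axis and vertical below 0.1 rad))), for 0.1 s.
At the end, for the whole second after the job is handed in: The sleeve that fits stands upright (within 0.1 rad) on the ware board (centre within 58 mm of the board's along each edge); the tight one stands upright on the seconds tray's floor (centre within 50 mm of the tray's along each edge); both released and still (x of sleeve_a in the frame of ware_board between -0.058 and 0.058 m and y of sleeve_a in the frame of ware_board between -0.058 and 0.058 m and z of sleeve_a in the frame of ware_board between 0.013 and 0.02 m and angle between each of sleeve_a, sleeve_b's own z axis and vertical below 0.1 rad and x of sleeve_b in the frame of seconds_tray between -0.05 and 0.05 m and y of sleeve_b in the frame of seconds_tray between -0.05 and 0.05 m and z of sleeve_b in the frame of seconds_tray between 0.003 and 0.01 m and linear speed of each of sleeve_a, sleeve_b below 0.02 m/s); the robot touches nothing.
It fails at once if a sleeve is pressed hard (over 80 N) on the gauge, the board, or the tray (contact force between any of sleeve_a, sleeve_b and gauge above 80 N or contact force between any of sleeve_a, sleeve_b and ware_board above 80 N or contact force between any of sleeve_a, sleeve_b and seconds_tray above 80 N).
It fails at once if a sleeve is let fall from more than about 25 mm (faster than 0.65 m/s with nothing holding it) ((linear speed of sleeve_a above 0.65 m/s and contact force between sleeve_a and anything else below 0.05 N and contact force between sleeve_a and the fingers below 0.05 N) or (linear speed of sleeve_b above 0.65 m/s and contact force between sleeve_b and anything else below 0.05 N and contact force between sleeve_b and the fingers below 0.05 N)).
It fails at once if the jar is moved more than 30 mm (distance of jar from where it was at the start of the episode above 0.03 m).
It also fails if it takes over 64 s, if anything falls off the work surface, if the arm or the gripper's body presses on something with over 40 N, if the wrist force passes 120 N, or if a joint passes its speed limit or range.

## Robot

A 6-joint arm with a two-finger parallel gripper is mounted at the origin on the work surface; the furniture and walls round the work are solid. World frame = base frame: x ahead of the robot, y to its left, z up, the work surface at z = 0. Lengths are in m, angles in degrees, forces in N, time in s.
With the tool pointing down it reaches from about 0.35 to 0.875 m from the base axis. Payload 4.2 kg.
Tool frame: the origin (TCP) lies midway between the tips of the shut fingers; the grasp point (between the pads) lies 19 mm behind it; z points along the fingers, y is the line along which they close (so a half turn about z gives the same grasp; the last joint's range is limited). The gripper opens to 87 mm and grips with 3 to 60 N. Pads are 19 mm wide; open, the fingers measure 117 mm over their backs; the gripper's body (75 mm by 190 mm) begins 51 mm behind the grasp point.
Start: joints at [-54.397, 22.042, 0.453, 0, -68.411, -14.817], TCP at [0.222, -0.584, 0.223] pointing down, gripper open.
Joint ranges: [-179.83, 179.83], [-69.29, 118.12], [-61.27, 80.66], [-181.25, 117.63], [-171.15, -9.14], [-177.46, 177.46]. Speed limits (degrees/s): [159.86, 159.86, 180, 180, 180, 180].

## Interface

Orientations are given as a 3x3 rotation matrix whose columns are the frame's x, y, z axes.
In Python, from station import r, cams gives the robot as it stands.
- The arm moves only by the tool play_rows, never from a script. Its argument "commands" is text: rows parted by semicolons, each of 6 numbers parted by spaces: the shift along the world's x, y, z normalised to -1 to 1, where 1 is 30 mm, then the turn, a rotation vector about the world's x, y, z normalised to -1 to 1, where 1 is 0.15 rad. A call has 1 to 20 rows; each row shifts and turns the commanded pose from where the row before left it; what a row does not reach is not made up. A row lasts 1/10 s, in which the tool goes at most 50 mm and 8.59 degrees, less where a joint would pass 70% of its speed; a pose out of reach is approached as far as the arm can. A call with a number of a shift or a turn outside -1 to 1 is refused whole. A call with a gripper value outside its range is refused whole. "grip" is the finger opening in mm, from 0 to 87, set as the call begins (left out, the last holds). The fingers move at their own pace and stop on an object; the grip force is fixed at half the most. Time passes only in rows, so rows that do not move let the fingers close. It gives the time, the measured TCP pose, the force, the opening and the grip force at its end, in the units of the state.
- r.sense(): the state, without advancing time (a new reading comes with each control period).
- cams.capture(name): name is "side" or "top" or "wrist"; returns (picture, depth): 400x640x3 uint8, blue, green, red; 400x640 float32, m along the optical axis (not along the pixel's ray), 0 where there is no reading.
- cams.camera_info(name): a dict with "mtx" (3x3 intrinsics, pixels), "R" (3x3) and "t" (3): a world point X has camera coordinates R X + t. Camera axes: x right, y down, z forward; pixel columns grow to the right and rows downward; lengths in m; the calibration is good to about 2 mm. A picture is of the moment at which its call begins: read the wrist's pose just before it. camera_info takes no time and is no camera call; for the wrist camera it gives the pose at the moment of the call.
- r.finish_job(): hands the job in; it is judged then, once.
The state is a dict: "time_s": time; "joints": joint angles; "joint_velocities": joint speeds; "effort": joint torques, N m; "tcp_pos": TCP position; "ee_rot": TCP orientation; "wrist_force": force on the tool from outside, world axes, zero at the start; "moment": the same for the moment, N m; "gripper_width": opening from 0.0 (shut) to 1.0 (fully open); "gripper_force": force on a finger pad.
Only numpy, scipy, OpenCV 4.12 (cv2) and the standard library are available. Lean on these libraries where they do the work, as an engineer would, in place of code of your own. Each camera call takes 0.05 s, during which the arm holds its last target. There are 200 camera calls.

## Working session

There is one attempt and no reset: what is moved stays moved. The work goes in short steps, Python scripts to look and compute and a tool call to move; the robot and the scene stay as the last step left them, time stands still between calls to the robot, and variables do not carry over. Pictures are saved under pics/ and viewed, at most 10 in all, crops included, and the job is handed in when it is done.

Besides the shell and the picture viewer there is one more tool, called after "Request:" by a JSON object that holds its "method" and its "body". play_rows: Moves the arm, as the interface text tells. Scaled input: -1 to 1 covers 30 mm each way for a shift and 0.15 rad each way for a turn. Its arguments: {"type":"object","properties":{"commands":{"type":"string"},"grip":{"type":"number"}},"required":["commands"]}

```bash
mkdir -p pics
cat > h.py <<'E'
import numpy as np, cv2
from station import r, cams
def grab(n, f=None):
    i=cams.camera_info(n); p,d=cams.capture(n)
    if f: cv2.imwrite('pics/'+f,p)
    return i,p,d
def world(i,d,u,v,z=None):
    K,R,t=i['mtx'],i['R'],np.array(i['t']).ravel()
    ray=np.linalg.inv(K)@np.array([u,v,1.])
    if z is None: return R.T@(ray*d[int(v),int(u)]-t)
    o=-R.T@t; w=R.T@ray
    return o+w*(z-o[2])/w[2]
E
python3 - <<'E'
from h import *
i,p,d=grab('top','top.png'); np.savez('top.npz',d=d,mtx=i['mtx'],R=i['R'],t=i['t'])
s=r.sense(); print(s['tcp_pos'],s['ee_rot'],s['time_s'],s['gripper_width'],s['wrist_force'])
E
```

```text
[ 0.22159684 -0.58376394  0.22149854] [[-9.34970480e-01 -3.54724532e-01 -8.41048869e-04]
 [-3.54725516e-01  9.34968456e-01  1.94772737e-03]
 [ 9.54474847e-05  2.11940908e-03 -9.99997749e-01]] 0.05 1.0011826344520691 [ 0.10457025 -0.03558532 -0.01358506]
```

View pics/top.png

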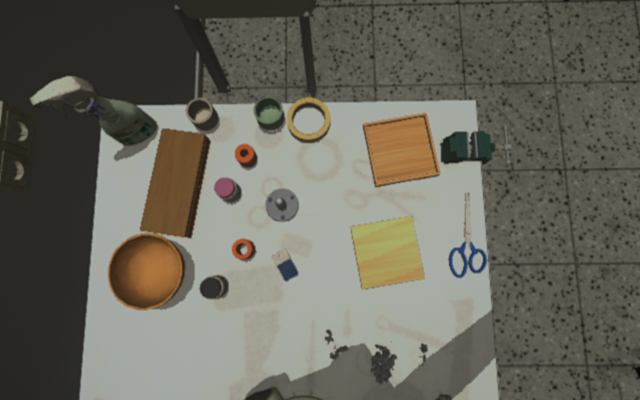

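The picture shows the sleeves as orange rings at about (245,154) and (242,249), and the gauge at (282,204). The rimmed tray is at (401,150), the flat board at (388,252), and jars at (227,188) and (211,287).

Run:
```python
from h import *
f=np.load('top.npz'); i={k:f[k] for k in('mtx','R','t')}; d=f['d']; img=cv2.imread('pics/top.png')
v,u=np.mgrid[0:400,0:640]
rays=np.stack([u,v,np.ones_like(u)],-1)@np.linalg.inv(i['mtx']).T
P=(rays*d[...,None]-i['t'].ravel())@i['R']
def cl(name,u0,v0,rad,z0,z1):
    m=(np.hypot(u-u0,v-v0)<rad)&(P[...,2]>z0)&(P[...,2]<z1)
    q=P[m]; c,rr=cv2.minEnclosingCircle(q[:,:2].astype(np.float32)); rc=cv2.minAreaRect(q[:,:2].astype(np.float32))
    print(name,m.sum(),'circ',np.round(c,4),round(rr,4),'med z',np.round(np.median(q[:,2]),4),'rect',rc)
cl('S1',245,154,18,.04,.06);cl('S2',242,249,18,.04,.06)
cl('gauge',282,204,25,.006,.018);cl('pin',282,204,25,.06,.08)
cl('jarP',227,188,18,.05,.09);cl('jarK',211,287,18,.05,.09)
cl('tray',401,150,55,.0115,.025);cl('board',388,252,55,.010,.025)
cv2.imwrite('pics/crop.png',cv2.resize(img[120:320,190:450],None,fx=3,fy=3,interpolation=cv2.INTER_CUBIC)[:600,:780])
```

```text
S1 264 circ [0.6221 0.1258] 0.0226 med z 0.0497 rect ((0.6224322319030762, 0.125497505068779), (0.04174884036183357, 0.0441170334815979), 86.47205352783203)
S2 249 circ [0.411  0.1274] 0.0227 med z 0.0496 rect ((0.41122904419898987, 0.12678033113479614), (0.0425204373896122, 0.042712219059467316), 24.028879165649414)
gauge 756 circ [0.5114 0.046 ] 0.038 med z 0.012 rect ((0.5118686556816101, 0.0450669564306736), (0.0743030235171318, 0.07341495901346207), 1.0287528038024902)
pin 42 circ [0.5111 0.0455] 0.0077 med z 0.0689 rect ((0.511193573474884, 0.04578319936990738), (0.014089325442910194, 0.013088121078908443), 0.18502503633499146)
jarP 360 circ [0.542  0.1637] 0.0227 med z 0.0676 rect ((0.5420885682106018, 0.16372962296009064), (0.042747918516397476, 0.04371698945760727), 33.246116638183594)
jarK 404 circ [0.3316 0.1869] 0.0227 med z 0.0676 rect ((0.33163294196128845, 0.18723687529563904), (0.04367336630821228, 0.04236384481191635), 59.42094421386719)
tray 794 circ [ 0.6394 -0.24  ] 0.1117 med z 0.0158 rect ((0.6418595314025879, -0.24552813172340393), (0.15091779828071594, 0.1824653148651123), 9.559446334838867)
board 4052 circ [ 0.4019 -0.1881] 0.0971 med z 0.0161 rect ((0.40233945846557617, -0.18848967552185059), (0.14031445980072021, 0.1404193788766861), 9.08419132232666)
```

View pics/crop.png

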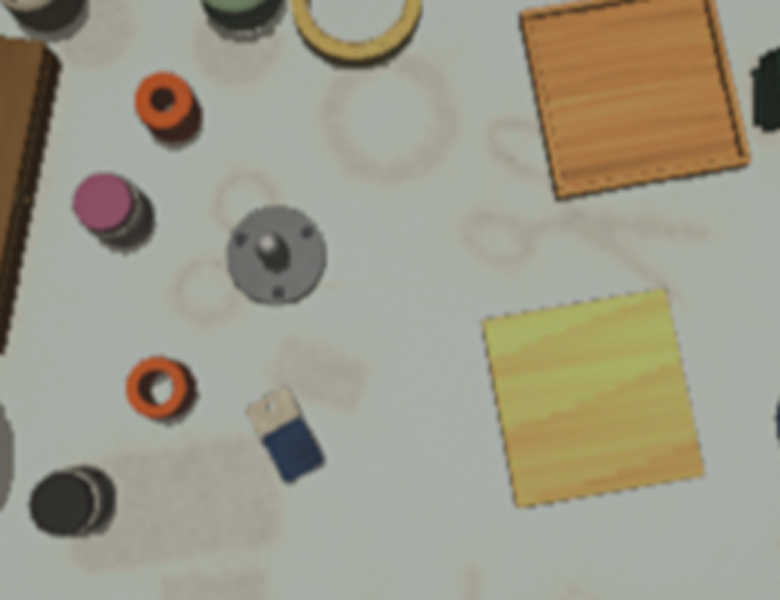

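Run:
```python
from h import *
f=np.load('top.npz'); i={k:f[k] for k in('mtx','R','t')}; d=f['d']
print('tray c',world(i,d,401.7,150.5,.010), 'depth',world(i,d,401,150))
for u,v in [(190,140),(175,185),(165,225),(205,150),(200,110),(268,112),(308,120),(128,130),(60,90),(287,268),(145,270),(115,270)]: print(u,v,world(i,d,u,v).round(3))
# circle fits by top edges with several thresholds, relative S->pin
```

```text
tray c [ 0.63377148 -0.23168285  0.01      ] depth [ 0.63625724 -0.23107896  0.00569812]
190 140 [0.653 0.248 0.05 ]
175 185 [0.55  0.277 0.051]
165 225 [0.462 0.294 0.052]
205 150 [0.637 0.222 0.024]
200 110 [0.741 0.243 0.007]
268 112 [0.733 0.08  0.008]
308 120 [ 0.715 -0.015 -0.001]
128 130 [0.668 0.375 0.078]
60 90 [0.674 0.398 0.263]
287 268 [0.368 0.034 0.009]
145 270 [0.366 0.35  0.012]
115 270 [0.368 0.393 0.058]
```

Request:
{"method": "play_rows", "body": {"commands": "0 1 0 0 0 0;0 1 0 0 0 0;0 1 0 0 0 0;0 1 0 0 0 0;0 1 0 0 0 0;0 1 0 0 0 0;0.4 1 0 0 0 0;0.4 1 0 0 0 0;0.4 1 0 0 0 0;0.4 1 0 0 0 0;0.4 1 0 0 0 0;0.4 1 0 0 0 0;0.4 1 0 0 0 0;0.4 1 0 0 0 0;0.4 1 0 0 0 0;0.4 1 0 0 0 0;0.4 1 0 0 0 0;0.4 1 0 0 0 0;0.4 1 0 0 0 0;0.4 1 0 0 0 0", "grip": 70}}

```text
time_s: 2.05
tcp_pos: [0.3896, 0.017, 0.2222]
ee_rot: [[-0.935, -0.355, -0.001], [-0.355, 0.935, -0.0], [0.001, 0.0, -1.0]]
wrist_force: [0.7, -0.5, -0.6]
gripper_width: 0.802
gripper_force: 0.0
```

Request:
{"method": "play_rows", "body": {"commands": "0.18 0.917 -0.5 0 0 0;0.18 0.917 -0.5 0 0 0;0.18 0.917 -0.5 0 0 0;0.18 0.917 -0.5 0 0 0;0 0 0 0 0 0;0 0 0 0 0 0"}}

```text
time_s: 2.65
tcp_pos: [0.4109, 0.1257, 0.1619]
ee_rot: [[-0.935, -0.356, -0.002], [-0.356, 0.935, -0.001], [0.002, -0.001, -1.0]]
wrist_force: [-0.1, -0.4, 0.4]
gripper_width: 0.806
gripper_force: 0.0
```

```bash
cat > w.py <<'E'
from h import *
import sys
f=sys.argv[1]
s=r.sense(); print(s['tcp_pos'].round(4) if hasattr(s['tcp_pos'],'round') else s['tcp_pos'])
i,p,d=grab('wrist',f)
v,u=np.mgrid[0:400,0:640]
P=((np.stack([u,v,np.ones_like(u)],-1)@np.linalg.inv(i['mtx']).T)*d[...,None]-np.ravel(i['t']))@i['R']
# argv: name x y zlo zhi rad
a=sys.argv[2:]
for k in range(0,len(a),6):
    x,y,lo,hi,rad=map(float,a[k+1:k+6])
    m=(d>0)&(np.hypot(P[...,0]-x,P[...,1]-y)<rad)&(P[...,2]>lo)&(P[...,2]<hi)
    q=P[m]
    if len(q)<10: print(a[k],'none'); continue
    c,rr=cv2.minEnclosingCircle(q[:,:2].astype(np.float32))
    print(a[k],m.sum(),np.round(c,4),round(rr,4),'z',np.median(q[:,2]).round(4), 'px',u[m].mean().round(),v[m].mean().round())
E
python3 w.py w1.png S2 .411 .127 .044 .056 .032 pin .511 .0457 .06 .08 .02 flange .511 .0457 .008 .016 .045
```

```text
[0.4109 0.1257 0.1619]
S2 1610 [0.4108 0.1292] 0.022 z 0.0489 px 330.0 193.0
pin none
flange 1859 [0.5032 0.0445] 0.0339 z 0.0113 px 202.0 232.0
```

View pics/w1.png

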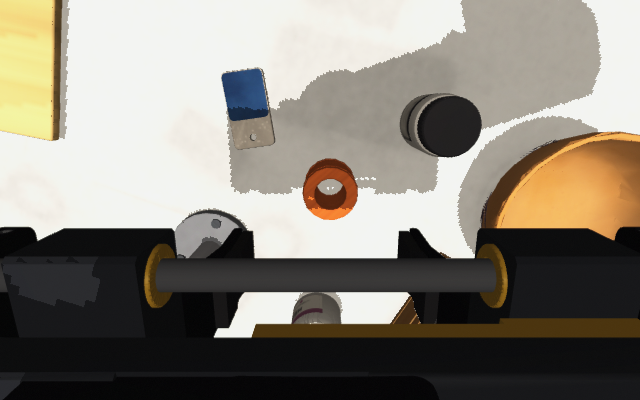

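The wrist view shows the sleeve, with its wide bore, at (330,193) between the fingers. It agrees with the top view to 2 mm.

Request:
{"method": "play_rows", "body": {"commands": "0 0.07 -0.9 0 0 0;0 0 -0.9 0 0 0;0 0 -0.9 0 0 0;0 0 -0.9 0 0 0;0 0 -0.9 0 0 0;0 0 -0.5 0 0 0;0 0 0 0 0 0;0 0 0 0 0 0"}}

```text
time_s: 3.5
tcp_pos: [0.4119, 0.1275, 0.0132]
ee_rot: [[-0.935, -0.354, 0.001], [-0.354, 0.935, 0.0], [-0.001, 0.0, -1.0]]
wrist_force: [-0.7, -0.2, 0.2]
gripper_width: 0.804
gripper_force: 0.0
```

Request:
{"method": "play_rows", "body": {"commands": "0 0 0 0 0 0;0 0 0 0 0 0;0 0 0 0 0 0;0 0 0 0 0 0;0 0 0 0 0 0;0 0 0 0 0 0;0 0 0 0 0 0;0 0 0 0 0 0", "grip": 30}}

```text
time_s: 4.3
tcp_pos: [0.4117, 0.1281, 0.013]
ee_rot: [[-0.935, -0.355, 0.001], [-0.355, 0.935, 0.0], [-0.001, 0.0, -1.0]]
wrist_force: [-1.1, 1.2, 6.2]
gripper_width: 0.492
gripper_force: 30.0
```

Request:
{"method": "play_rows", "body": {"commands": "0 0 0.4 0 0 0;0 0 0.8 0 0 0;0 0 0.9 0 0 0;0 0 0.9 0 0 0;0 0 0.5 0 0 0;0.8 -0.65 0 0 0 0;0.8 -0.65 0 0 0 0;0.8 -0.65 0 0 0 0;0.7 -0.6 0 0 0 0;0.233 -0.177 0 0 0 0;0 0 0 0 0 0;0 0 0 0 0 0;0 0 0 0 0 0"}}

```text
time_s: 5.6
tcp_pos: [0.5104, 0.0465, 0.1174]
ee_rot: [[-0.935, -0.356, -0.001], [-0.356, 0.935, -0.0], [0.001, 0.0, -1.0]]
wrist_force: [0.1, 0.0, -2.0]
gripper_width: 0.493
gripper_force: 30.0
```

```bash
python3 w.py w2.png flange .511 .046 .006 .018 .045 pin .511 .046 .06 .075 .02 sl .511 .046 .13 .16 .03
python3 - <<'E'
from h import *
i,p,d=grab('side','side.png'); 
def pr(X):
    c=i['R']@np.array(X)+np.ravel(i['t']); c=i['mtx']@c; return (c[:2]/c[2]).round(1)
print(pr([.511,.046,.07]),pr([.511,.046,.105]),pr([.52,.046,.07]),pr([.511,.056,.07]), (-i['R'].T@np.ravel(i['t'])))
u,v=pr([.511,.046,.08]).astype(int)
x0=max(0,u-80);y0=max(0,v-65)
print(x0,y0); cv2.imwrite('pics/sidec.png',cv2.resize(p[y0:y0+120,x0:x0+160],None,fx=5,fy=5,interpolation=cv2.INTER_CUBIC))
E
```

```text
[0.5104 0.0465 0.1174]
flange 4502 [0.511  0.0474] 0.0379 z 0.0111 px 327.0 180.0
pin none
sl 7063 [0.5045 0.0435] 0.0283 z 0.1526 px 325.0 268.0
[337.6 176.3] [338.  167.4] [341.1 177.7] [339.4 173.1] [ 0.70125546 -0.41277325  0.77780578]
257 108
```

View pics/sidec.png

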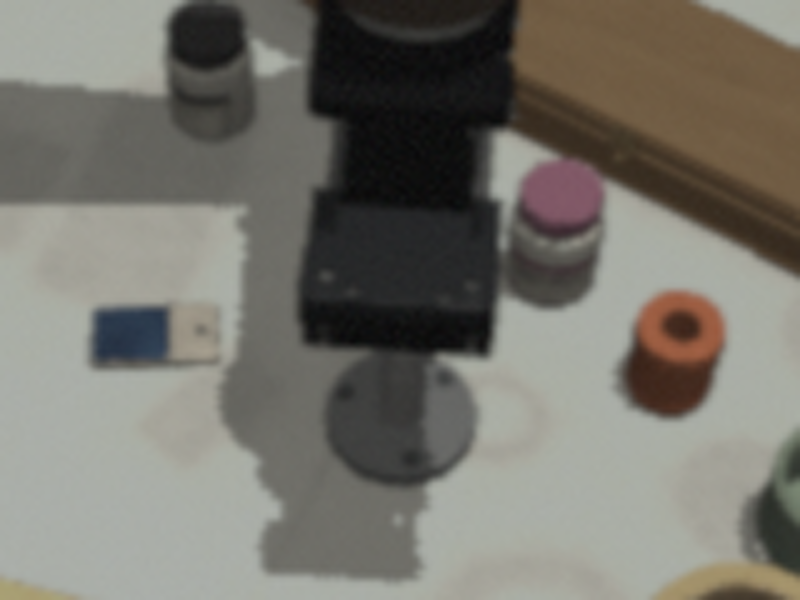

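The side view shows the gripper over the gauge, but the fingers hide the sleeve. The wrist flange fit puts it within 1 mm of the pin, so I descend gently.

Request:
{"method": "play_rows", "body": {"commands": "0.03 0 -0.4 0 0 0;0 0 -0.4 0 0 0;0 0 -0.4 0 0 0;0 0 -0.2 0 0 0;0 0 -0.1 0 0 0;0 0 0 0 0 0"}}

```text
time_s: 6.3
tcp_pos: [0.5121, 0.0459, 0.0719]
ee_rot: [[-0.935, -0.355, -0.001], [-0.355, 0.935, -0.0], [0.001, -0.0, -1.0]]
wrist_force: [0.5, -0.6, -0.9]
gripper_width: 0.494
gripper_force: 30.0
```

Request:
{"method": "play_rows", "body": {"commands": "0 0 -0.1 0 0 0;0 0 -0.1 0 0 0;0 0 -0.1 0 0 0;0 0 0 0 0 0"}}

```text
time_s: 6.7
tcp_pos: [0.5121, 0.0459, 0.0632]
ee_rot: [[-0.935, -0.355, -0.001], [-0.355, 0.935, -0.0], [0.001, 0.0, -1.0]]
wrist_force: [0.7, 1.0, -1.0]
gripper_width: 0.493
gripper_force: 30.0
```

Request:
{"method": "play_rows", "body": {"commands": "0 0 -0.1 0 0 0;0 0 -0.1 0 0 0;0 0 -0.1 0 0 0;0 0 0 0 0 0"}}

```text
time_s: 7.1
tcp_pos: [0.5121, 0.0463, 0.0541]
ee_rot: [[-0.935, -0.355, -0.0], [-0.355, 0.935, 0.0], [0.0, 0.0, -1.0]]
wrist_force: [-1.7, 1.8, -1.6]
gripper_width: 0.485
gripper_force: 30.0
```

It is past the shoulder, so it is the sleeve that fits.

Request:
{"method": "play_rows", "body": {"commands": "0 0 -0.15 0 0 0;0 0 -0.15 0 0 0;0 0 -0.15 0 0 0;0 0 -0.15 0 0 0;0 0 -0.15 0 0 0;0 0 -0.1 0 0 0;0 0 0 0 0 0"}}

```text
time_s: 7.8
tcp_pos: [0.5122, 0.0463, 0.0282]
ee_rot: [[-0.935, -0.355, -0.0], [-0.355, 0.935, 0.0], [0.0, 0.0, -1.0]]
wrist_force: [-1.2, 5.7, -2.5]
gripper_width: 0.491
gripper_force: 30.0
```

Request:
{"method": "play_rows", "body": {"commands": "0 0 -0.05 0 0 0;0 0 -0.05 0 0 0;0 0 0 0 0 0;0 0 0 0 0 0"}}

```text
time_s: 8.2
tcp_pos: [0.5123, 0.0464, 0.0257]
ee_rot: [[-0.935, -0.355, -0.0], [-0.355, 0.935, 0.0], [-0.0, 0.0, -1.0]]
wrist_force: [-2.2, 6.2, -0.5]
gripper_width: 0.488
gripper_force: 30.0
```

Request:
{"method": "play_rows", "body": {"commands": "0 0 -0.04 0 0 0;0 0 -0.02 0 0 0;0 0 0 0 0 0;0 0 0 0 0 0"}}

```text
time_s: 8.6
tcp_pos: [0.5123, 0.0464, 0.025]
ee_rot: [[-0.935, -0.355, 0.0], [-0.355, 0.935, 0.0], [-0.0, 0.0, -1.0]]
wrist_force: [-5.0, 6.5, 8.5]
gripper_width: 0.492
gripper_force: 30.0
```

It is seated on the flange at 8.5 N. Lift it off and carry it to the ware board.

Request:
{"method": "play_rows", "body": {"commands": "0 0 0.2 0 0 0;0 0 0.4 0 0 0;0 0 0.5 0 0 0;0 0 0.6 0 0 0;0 0 0.7 0 0 0;0 0 0.7 0 0 0;-0.2 -0.42 0 0 0 0;-0.38 -0.8 0 0 0 0;-0.45 -0.95 0 0 0 0;-0.45 -0.95 0 0 0 0;-0.45 -0.95 0 0 0 0;-0.45 -0.95 0 0 0 0;-0.45 -0.95 0 0 0 0;-0.45 -0.95 0 0 0 0;-0.4 -0.85 0 0 0 0;0 0 -0.5 0 0 0;0 0 -0.8 0 0 0;0 0 -0.8 0 0 0;0 0 -0.3 0 0 0;0 0 0 0 0 0"}}

```text
time_s: 10.6
tcp_pos: [0.4, -0.1874, 0.044]
ee_rot: [[-0.935, -0.354, -0.005], [-0.354, 0.935, 0.0], [0.004, 0.002, -1.0]]
wrist_force: [-0.3, 0.3, -1.1]
gripper_width: 0.493
gripper_force: 30.0
```

Request:
{"method": "play_rows", "body": {"commands": "0 0 -0.2 0 0 0;0 0 -0.1 0 0 0;0 0 -0.1 0 0 0;0 0 -0.05 0 0 0;0 0 0 0 0 0;0 0 0 0 0 0"}}

```text
time_s: 11.2
tcp_pos: [0.4021, -0.187, 0.0319]
ee_rot: [[-0.935, -0.355, 0.0], [-0.355, 0.935, -0.0], [-0.0, -0.0, -1.0]]
wrist_force: [0.5, -0.6, -1.5]
gripper_width: 0.489
gripper_force: 30.0
```

Request:
{"method": "play_rows", "body": {"commands": "0 0 -0.05 0 0 0;0 0 -0.04 0 0 0;0 0 -0.03 0 0 0;0 0 0 0 0 0;0 0 0 0 0 0"}}

```text
time_s: 11.7
tcp_pos: [0.402, -0.1871, 0.029]
ee_rot: [[-0.935, -0.355, 0.0], [-0.355, 0.935, -0.0], [-0.0, -0.0, -1.0]]
wrist_force: [-3.3, 1.8, 8.4]
gripper_width: 0.488
gripper_force: 30.0
```

Touching the board (8 N). Release, then rise.

Request:
{"method": "play_rows", "body": {"commands": "0 0 0 0 0 0;0 0 0 0 0 0;0 0 0 0 0 0;0 0 0 0 0 0;0 0 0 0 0 0", "grip": 70}}

```text
time_s: 12.2
tcp_pos: [0.4019, -0.1871, 0.028]
ee_rot: [[-0.935, -0.355, -0.0], [-0.355, 0.935, 0.0], [0.0, 0.0, -1.0]]
wrist_force: [0.6, -0.3, 0.0]
gripper_width: 0.784
gripper_force: 0.0
```

Request:
{"method": "play_rows", "body": {"commands": "0 0 0.5 0 0 0;0 0 0.9 0 0 0;0 0 1 0 0 0;0 0 1 0 0 0;0 0 1 0 0 0;0 0.5 0 0 0 0;0.5 0.7 0 0 0 0;0.7 1 0 0 0 0;0.7 1 0 0 0 0;0.7 1 0 0 0 0;0.7 1 0 0 0 0;0.7 1 0 0 0 0;0.7 1 0 0 0 0;0.7 1 0 0 0 0;0.7 1 0 0 0 0;0.7 1 0 0 0 0;0.5 0.26 0 0 0 0;0 0 0 0 0 0;0 0 0 0 0 0"}}

```text
time_s: 14.1
tcp_pos: [0.6202, 0.1265, 0.1593]
ee_rot: [[-0.935, -0.355, -0.002], [-0.355, 0.935, -0.001], [0.002, 0.0, -1.0]]
wrist_force: [-0.5, 0.1, -0.3]
gripper_width: 0.801
gripper_force: 0.0
```

```bash
python3 w.py w3.png S1 .622 .126 .044 .056 .032
python3 - <<'E'
from h import *
i,p,d=grab('top')
v,u=np.mgrid[0:400,0:640]
P=((np.stack([u,v,np.ones_like(u)],-1)@np.linalg.inv(i['mtx']).T)*d[...,None]-np.ravel(i['t']))@i['R']
m=(np.hypot(P[...,0]-.402,P[...,1]+.188)<.07)&(P[...,2]>.05)&(P[...,2]<.09)
q=P[m];print('board sleeve',cv2.minEnclosingCircle(q[:,:2].astype(np.float32)),np.median(q[:,2]))
E
```

```text
[0.6202 0.1265 0.1593]
S1 1921 [0.6225 0.1278] 0.022 z 0.049 px 326.0 195.0
board sleeve ((0.402096152305603, -0.18804502487182617), 0.02226187475025654) 0.06544882404537265
```

The first sleeve stands on the board, with its top at 65.5 mm (66 expected). Now the second.

Request:
{"method": "play_rows", "body": {"commands": "0.07 0.02 -0.9 0 0 0;0 0 -0.9 0 0 0;0 0 -0.9 0 0 0;0 0 -0.9 0 0 0;0 0 -0.8 0 0 0;0 0 -0.47 0 0 0;0 0 0 0 0 0;0 0 0 0 0 0"}}

```text
time_s: 15.0
tcp_pos: [0.6235, 0.1272, 0.015]
ee_rot: [[-0.935, -0.355, 0.001], [-0.355, 0.935, 0.0], [-0.001, -0.0, -1.0]]
wrist_force: [-0.4, -0.7, 0.7]
gripper_width: 0.805
gripper_force: 0.0
```

Request:
{"method": "play_rows", "body": {"commands": "0 0 0 0 0 0;0 0 0 0 0 0;0 0 0 0 0 0;0 0 0 0 0 0;0 0 0 0 0 0;0 0 0 0 0 0;0 0 0 0 0 0;0 0 0 0 0 0", "grip": 30}}

```text
time_s: 15.8
tcp_pos: [0.6232, 0.1275, 0.0145]
ee_rot: [[-0.935, -0.355, 0.001], [-0.355, 0.935, 0.0], [-0.001, -0.0, -1.0]]
wrist_force: [-2.8, -0.3, 4.0]
gripper_width: 0.488
gripper_force: 29.9
```

Request:
{"method": "play_rows", "body": {"commands": "0 0 0.4 0 0 0;0 0 0.8 0 0 0;0 0 1 0 0 0;0 0 1 0 0 0;0 0 0.45 0 0 0;-0.5 -0.36 0 0 0 0;-0.8 -0.58 0 0 0 0;-0.8 -0.58 0 0 0 0;-0.8 -0.58 0 0 0 0;-0.6 -0.44 0 0 0 0;-0.2 -0.15 0 0 0 0;0 0 0 0 0 0;0 0 0 0 0 0;0 0 0 0 0 0"}}

```text
time_s: 17.2
tcp_pos: [0.513, 0.0473, 0.1235]
ee_rot: [[-0.935, -0.355, 0.001], [-0.355, 0.935, 0.0], [-0.001, -0.0, -1.0]]
wrist_force: [-0.1, 0.5, -1.5]
gripper_width: 0.487
gripper_force: 29.9
```

Request:
{"method": "play_rows", "body": {"commands": "-0.03 -0.02 -0.4 0 0 0;0 0 -0.4 0 0 0;0 0 -0.25 0 0 0;0 0 0 0 0 0;0 0 0 0 0 0"}}

```text
time_s: 17.7
tcp_pos: [0.5114, 0.0461, 0.0919]
ee_rot: [[-0.935, -0.355, -0.0], [-0.355, 0.935, -0.0], [0.0, -0.0, -1.0]]
wrist_force: [0.3, -0.1, -1.2]
gripper_width: 0.485
gripper_force: 29.9
```

Request:
{"method": "play_rows", "body": {"commands": "0 0 -0.1 0 0 0;0 0 -0.1 0 0 0;0 0 -0.1 0 0 0;0 0 0 0 0 0"}}

```text
time_s: 18.1
tcp_pos: [0.5108, 0.0459, 0.0827]
ee_rot: [[-0.935, -0.355, -0.001], [-0.355, 0.935, -0.0], [0.001, 0.0, -1.0]]
wrist_force: [1.2, 0.0, -1.4]
gripper_width: 0.488
gripper_force: 29.9
```

Request:
{"method": "play_rows", "body": {"commands": "0.02 0 -0.1 0 0 0;0 0 -0.1 0 0 0;0 0 -0.1 0 0 0;0 0 -0.1 0 0 0;0 0 0 0 0 0"}}

```text
time_s: 18.6
tcp_pos: [0.5113, 0.0459, 0.0705]
ee_rot: [[-0.935, -0.355, -0.001], [-0.355, 0.935, -0.0], [0.001, 0.0, -1.0]]
wrist_force: [-0.8, -0.4, -0.9]
gripper_width: 0.488
gripper_force: 29.9
```

Request:
{"method": "play_rows", "body": {"commands": "0 0 -0.06 0 0 0;0 0 -0.06 0 0 0;0 0 0 0 0 0;0 0 0 0 0 0"}}

```text
time_s: 19.0
tcp_pos: [0.5117, 0.046, 0.0675]
ee_rot: [[-0.935, -0.355, -0.0], [-0.355, 0.935, -0.0], [0.0, -0.0, -1.0]]
wrist_force: [-0.7, -0.1, -1.5]
gripper_width: 0.488
gripper_force: 29.9
```

Request:
{"method": "play_rows", "body": {"commands": "0 0 -0.06 0 0 0;0 0 -0.04 0 0 0;0 0 0 0 0 0;0 0 0 0 0 0"}}

```text
time_s: 19.4
tcp_pos: [0.5117, 0.046, 0.0644]
ee_rot: [[-0.935, -0.355, -0.0], [-0.355, 0.935, -0.0], [0.0, -0.0, -1.0]]
wrist_force: [0.8, -0.6, -1.0]
gripper_width: 0.49
gripper_force: 29.9
```

Request:
{"method": "play_rows", "body": {"commands": "0 0 -0.04 0 0 0;0 0 -0.03 0 0 0;0 0 0 0 0 0;0 0 0 0 0 0"}}

```text
time_s: 19.8
tcp_pos: [0.5121, 0.0464, 0.0628]
ee_rot: [[-0.935, -0.355, 0.001], [-0.355, 0.935, 0.0], [-0.001, 0.0, -1.0]]
wrist_force: [-1.6, 2.3, 3.5]
gripper_width: 0.488
gripper_force: 29.9
```

Request:
{"method": "play_rows", "body": {"commands": "0 0 -0.03 0 0 0;0 0 0 0 0 0;0 0 0 0 0 0"}}

```text
time_s: 20.1
tcp_pos: [0.5122, 0.0465, 0.0625]
ee_rot: [[-0.935, -0.355, 0.001], [-0.355, 0.935, 0.001], [-0.002, 0.0, -1.0]]
wrist_force: [-2.7, 2.5, 7.8]
gripper_width: 0.488
gripper_force: 29.9
```

It stopped on the shoulder at exactly the tight height, so this one goes to the tray.

Request:
{"method": "play_rows", "body": {"commands": "0 0 0.3 0 0 0;0 0 0.6 0 0 0;0 0 0.6 0 0 0;0 0 0.5 0 0 0;0.2 -0.45 0 0 0 0;0.37 -0.85 0 0 0 0;0.4 -0.9 0 0 0 0;0.4 -0.9 0 0 0 0;0.4 -0.9 0 0 0 0;0.4 -0.9 0 0 0 0;0.4 -0.9 0 0 0 0;0.4 -0.9 0 0 0 0;0.4 -0.9 0 0 0 0;0.4 -0.9 0 0 0 0;0.3 -0.77 0 0 0 0;0 0 0 0 0 0;0 0 -0.7 0 0 0;0 0 -0.8 0 0 0;0 0 -0.7 0 0 0;0 0 0 0 0 0"}}

```text
time_s: 22.1
tcp_pos: [0.6305, -0.231, 0.0514]
ee_rot: [[-0.935, -0.354, -0.009], [-0.354, 0.935, 0.002], [0.007, 0.005, -1.0]]
wrist_force: [-0.9, -0.4, -1.2]
gripper_width: 0.486
gripper_force: 29.9
```

Request:
{"method": "play_rows", "body": {"commands": "0 0 -0.3 0 0 0;0 0 -0.2 0 0 0;0 0 -0.2 0 0 0;0 0 0 0 0 0;0 0 0 0 0 0"}}

```text
time_s: 22.6
tcp_pos: [0.634, -0.2321, 0.0348]
ee_rot: [[-0.935, -0.355, 0.0], [-0.355, 0.935, -0.0], [-0.0, -0.0, -1.0]]
wrist_force: [0.4, 0.4, -1.3]
gripper_width: 0.493
gripper_force: 29.9
```

Request:
{"method": "play_rows", "body": {"commands": "0 0 -0.2 0 0 0;0 0 -0.1 0 0 0;0 0 -0.1 0 0 0;0 0 -0.05 0 0 0;0 0 0 0 0 0;0 0 0 0 0 0"}}

```text
time_s: 23.2
tcp_pos: [0.6339, -0.2321, 0.021]
ee_rot: [[-0.935, -0.355, 0.0], [-0.355, 0.935, -0.0], [-0.0, -0.0, -1.0]]
wrist_force: [0.2, -0.2, -1.7]
gripper_width: 0.49
gripper_force: 29.9
```

Request:
{"method": "play_rows", "body": {"commands": "0 0 -0.03 0 0 0;0 0 -0.01 0 0 0;0 0 0 0 0 0;0 0 0 0 0 0"}}

```text
time_s: 23.6
tcp_pos: [0.634, -0.2321, 0.0205]
ee_rot: [[-0.935, -0.355, 0.001], [-0.355, 0.935, -0.0], [-0.001, -0.001, -1.0]]
wrist_force: [-1.6, 1.4, 4.3]
gripper_width: 0.49
gripper_force: 29.9
```

Request:
{"method": "play_rows", "body": {"commands": "0 0 0 0 0 0;0 0 0 0 0 0;0 0 0 0 0 0;0 0 0 0 0 0;0 0 0 0 0 0", "grip": 70}}

```text
time_s: 24.1
tcp_pos: [0.6338, -0.2321, 0.0195]
ee_rot: [[-0.935, -0.355, -0.0], [-0.355, 0.935, 0.0], [0.0, 0.0, -1.0]]
wrist_force: [0.5, -0.5, 0.1]
gripper_width: 0.783
gripper_force: 0.0
```

Request:
{"method": "play_rows", "body": {"commands": "0 0 0.5 0 0 0;0 0 0.9 0 0 0;0 0 1 0 0 0;0 0 1 0 0 0;0 0 1 0 0 0;0 0.8 0.5 0 0 0;0 1 0 0 0 0;0 1 0 0 0 0;0 1 0 0 0 0;0 1 0 0 0 0;0 1 0 0 0 0;0 0 0 0 0 0;0 0 0 0 0 0"}}

```text
time_s: 25.4
tcp_pos: [0.634, -0.0575, 0.168]
ee_rot: [[-0.934, -0.356, 0.001], [-0.356, 0.934, -0.0], [-0.001, -0.001, -1.0]]
wrist_force: [0.3, -0.4, -0.5]
gripper_width: 0.8
gripper_force: 0.0
```

Run:
```python
from h import *
i,p,d=grab('top','end.png')
v,u=np.mgrid[0:400,0:640]
P=((np.stack([u,v,np.ones_like(u)],-1)@np.linalg.inv(i['mtx']).T)*d[...,None]-np.ravel(i['t']))@i['R']
for n,x,y,lo,hi in [('board',.402,-.188,.05,.09),('tray',.634,-.232,.04,.09),('jar',.542,.1637,.05,.09)]:
    q=P[(np.hypot(P[...,0]-x,P[...,1]-y)<.05)&(P[...,2]>lo)&(P[...,2]<hi)]
    print(n,len(q),len(q)and(cv2.minEnclosingCircle(q[:,:2].astype(np.float32)),np.median(q[:,2])))
```

```text
board 273 (((0.40210074186325073, -0.18831723928451538), 0.022340616211295128), np.float64(0.06543664547616916))
tray 305 (((0.633616030216217, -0.23353929817676544), 0.022281654179096222), np.float64(0.055356913991979485))
jar 10 (((0.5444394946098328, 0.14330759644508362), 0.009176571853458881), np.float64(0.050867715047240025))
```

View pics/end.png

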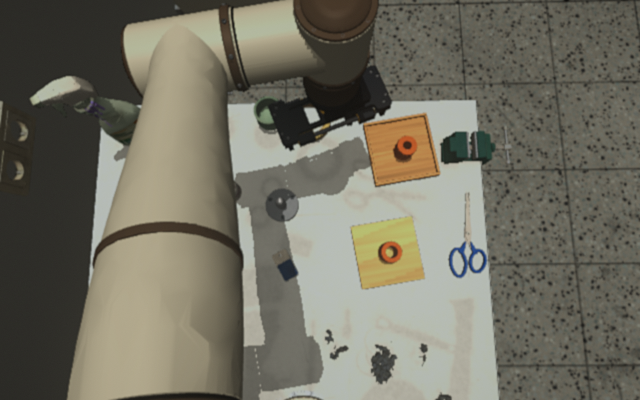

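Both sleeves stand upright: the tight one in the tray at (406,147) and the one that fits on the board at (390,252). The arm is clear of them, so I hand the job in.

```bash
python3 -c "
from station import r
print(r.finish_job())"
```

```text
the job is handed in; nothing more can be done
None
```

I handed the job in after about 25 s of robot time: the sleeve that fits went fully home on the gauge and now stands on the ware board, and the tight one stopped at the shoulder and now stands in the seconds tray. I made no contact with the jar, but the arm blocked the final view of it, and no verdict was returned.

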